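# Lay the culture flask down on the imaging stage and push it home

## Task

The large culture flask stands on end on the black imaging stage. Using only pushes of the fingers, never gripping or lifting it, tip it over so that it lies on its plain broad face, the one its neck leans away from, then slide it gently along the stage until its long side lies flush against the long rail and its flat base end is fully home against the short end stop. Leave everything else where it is.

Things in the scene. Friction and masses are not known exactly. Their poses are not given: they have to be found in the camera images.
- stage: Fixed black flat deck, 220 mm along x, 390 mm along y (y = -230 to +160), top 36 mm above the table. Origin on the table below it; z up. At yaw 0 x points away from the robot, y to its left. Two aluminium stops stand 14 mm above the deck: the long rail along the +x edge and the short end stop across it. The deck beyond the end stop (y below -145 mm) is a parking place for small things.
- stage_corner (a point): Inner corner of long rail and end stop, on the deck surface, at (85, -130, 36) mm in the stage frame; axes as the stage's. The rail (20 mm thick) runs from here 275 mm to +y, the end stop (15 mm thick) 195 mm to -x; the free deck lies between them.
- flask: Large culture flask, clear rigid plastic, 60 to 120 g. Box body 37 (x) by 84 (y) by 104 mm (z, long axis, up at the start), shoulder to 112 mm, neck and white cap leaning to its +x. Origin at the centre of its flat base end. The +x broad face has a white patch; it must lie on the plain -x face, +x up. Falls by itself once tilted some 16 degrees. Lying, it is 37 mm high and the cap clears the deck.
- flask_cap (a point): Centre of the flask's cap (33 mm diameter, 24 mm long, leaning 22 degrees to flask +x), at (10.7, 0, 133) mm in the flask frame. The cap's outermost edge is 30.5 mm to +x of the long axis, 138 mm from the base; its far end is 151 mm from the base.
- flask_mid (a point): Point on the flask's long axis 60 mm from its base end. The flask starts standing 20 to 62 mm from the end stop, the neck leaning towards the end stop within 15 degrees, so it has to fall away from the end stop; its +y side then faces the long rail.
- flask_corner (a point): Corner of the flask's base end between the plain (-x) face and the +y side, at (-18.5, +42, 0) mm in the flask's frame. Home, it coincides with stage_corner.
- small_flask: Bystander: small culture flask, same shape, 26 x 50 mm, 95 mm tall, standing on the deck beyond the end stop. Origin under its centre.
- dish: Bystander: one clear round dish, 55 mm wide, 15 mm high, on the deck beyond the end stop. Origin under its centre.
- dish_stack: Bystander: stack of three clear dishes, 90 mm wide, 45 mm high, on the table left of the robot. Origin under its centre.
- bottle: Bystander: amber bottle, 66 mm wide, 165 mm tall, on the table beside the stage. Origin under its centre.
- well_plate: Bystander: 12-well plate, 85 x 127 mm, 20 mm high, on the table beside the stage. Origin under its centre.
- tip_box: Bystander: pipette tip box, 82 x 117 mm, 67 mm high, on the table beside the stage. Origin under its centre.
- tube_rack: Bystander: white rack with tubes, 70 x 120 mm, 92 mm high, on the table beside the stage. Origin under its centre.

How it is judged:
By the outcome, as a careful person would: the job done as asked, in the order asked, and still so for the second after the job is handed in, with the robot touching nothing.
It also fails if it takes over 64 s, if anything falls off the work surface, if the arm or the gripper's body presses on something with over 40 N, if the wrist force passes 120 N, or if a joint passes its speed limit or range.

## Robot

A 6-joint arm with a two-finger parallel gripper is mounted at the origin on the work surface. World frame = base frame: x ahead of the robot, y to its left, z up, the work surface at z = 0. Lengths are in m, angles in degrees, forces in N, time in s.
With the tool pointing down it reaches from about 0.375 to 0.975 m from the base axis. Payload 3.8 kg.
Tool frame: the origin (TCP) lies midway between the tips of the shut fingers; the grasp point (between the pads) lies 19 mm behind it; z points along the fingers, y is the line along which they close (so a half turn about z gives the same grasp; the last joint's range is limited). The gripper opens to 85 mm and grips with 20 to 120 N. Pads are 22 mm wide; open, the fingers measure 114 mm over their backs; the gripper's body (76 mm by 85 mm) begins 54 mm behind the grasp point. The pads swing forward as they close: fully open they stand 13 mm farther back than shut.
Start: joints at [74.49, 15.12, 91.902, -0, 72.978, -2.114], TCP at [0.156, 0.657, 0.231] pointing down, gripper open.
Joint ranges: [-150.88, 150.88], [-54.13, 125.18], [17.81, 147.31], [-75.09, 255.09], [0, 152.58], [-146.25, 146.25]. Speed limits (degrees/s): [147.25, 147.25, 180, 180, 180, 180].

## Interface

Orientations are given as [roll, pitch, yaw] about the fixed x, y, z axes, in that order (R = Rz(yaw) Ry(pitch) Rx(roll)).
In Python, from bench import env gives the robot as it stands.
- The arm moves only by the tool apply_moves, never from a script. Its argument "plan" is a list of rows, each a list of 7 numbers: the shift along the tool's x, y, z in mm, then the turn, a rotation vector about the tool's x, y, z in rad, then the opening, from 0 (shut) to 1 (fully open). In form: [[x, y, z, ax, ay, az, claw], ...]. A call has 1 to 10 rows; each row is the pose to reach, as a shift and turn from the pose commanded when the call began, along the tool's axes at that moment; what a row does not reach only later rows make up. A row lasts 1/12 s, in which the tool goes at most 41.7 mm and 7.16 degrees, less where a joint would pass 70% of its speed; a pose out of reach is approached as far as the arm can. A call with a gripper value outside its range is refused whole. The fingers move at their own pace and stop on an object; the grip force is fixed at half the most. Time passes only in rows, so rows that repeat a pose let the fingers close. It gives the time, the measured TCP pose, the force, the opening and the grip force at its end, in the units of the state.
- env.get_state(): the state, without advancing time (a new reading comes with each control period).
- env.capture(name): name is "scene" or "top"; returns (picture, depth): 480x640x3 uint8, red, green, blue; 480x640 float32, m along the optical axis (not along the pixel's ray), 0 where there is no reading.
- env.camera_info(name): a dict with "intrinsics" (3x3 intrinsics, pixels), "T" (4x4, takes a point from camera to world coordinates). Camera axes: x right, y up, looking along -z (the intrinsics and any distortion apply to the point x, -y, -z); pixel columns grow to the right and rows downward; lengths in m; the calibration is good to about 2 mm. A picture is of the moment at which its call begins. camera_info takes no time and is no camera call.
- env.finish_job(): hands the job in; it is judged then, once.
The state is a dict: "time_s": time; "joint_positions": joint angles; "dq": joint speeds; "effort": joint torques, N m; "ee_pos": TCP position; "eef_rot": TCP orientation; "wrist_force": force on the tool from outside, world axes, zero at the start; "wrist_torque": the same for the moment, N m; "width": finger opening in m; "grasp_force": force on a finger pad.
Only numpy, scipy, OpenCV 4.12 (cv2) and the standard library are available. Lean on these libraries where they do the work, as an engineer would, in place of code of your own. Each camera call takes 0.05 s, during which the arm holds its last target. There are 200 camera calls.

## Working session

There is one attempt and no reset: what is moved stays moved. The work goes in short steps, Python scripts to look and compute and a tool call to move; the robot and the scene stay as the last step left them, time stands still between calls to the robot, and variables do not carry over. Pictures are saved under pics/ and viewed, at most 10 in all, crops included, and the job is handed in when it is done.

Besides the shell and the picture viewer there is one more tool, called after ">>>" as name(argument=value, ...) on one line, values as JSON. apply_moves: Moves the arm, as the interface text tells. Its arguments: {"type":"object","properties":{"plan":{"type":"array","items":{"type":"array","items":{"type":"number"}}}},"required":["plan"]}

```bash
mkdir -p pics; ls
python3 - <<'E'
from bench import env
import cv2,numpy as np
s=env.get_state();print(s)
for n in("scene","top"):
    p,d=env.capture(n);cv2.imwrite(f"pics/{n}0.png",p[:,:,::-1]);np.save(f"{n}0.npy",d)
    c=env.camera_info(n);print(c)
E
```

```text
pics
{'time_s': 0.0, 'joint_positions': array([ 7.44904420e+01,  1.51701526e+01,  9.19806399e+01,  2.61189749e-03,
        7.29786326e+01, -2.11421986e+00]), 'dq': array([-0.0216243 , -0.07667108, -0.03335156,  0.02487011, -0.06430338,
       -0.05987003]), 'effort': array([ 3.43681877e-04, -5.15124714e+01, -3.67302239e+01,  1.06697262e-04,
        1.31706076e-02, -1.28326469e-06]), 'ee_pos': array([0.15616762, 0.65593357, 0.22995614]), 'eef_rot': array([-1.79870755e+02, -7.26876515e-03,  1.66603886e+02]), 'wrist_force': array([-0.07730037,  0.19834153,  0.28768265]), 'wrist_torque': array([-0.00397704,  0.011014  , -0.02052174]), 'grasp_force': 0.0, 'width': 0.0852596466633143}
{'intrinsics': array([[461.11419144,   0.        , 317.63282314],
       [  0.        , 461.11419144, 244.84080857],
       [  0.        ,   0.        ,   1.        ]]), 'T': array([[ 0.59632158, -0.55997077,  0.57518111,  1.11952506],
       [ 0.80270879,  0.40909049, -0.4339396 , -0.50748968],
       [ 0.00769237,  0.72047048,  0.69344295,  0.83549392],
       [ 0.        ,  0.        ,  0.        ,  1.        ]])}
{'intrinsics': array([[593.10568954,   0.        , 329.51162939],
       [  0.        , 593.10568954, 241.19144387],
       [  0.        ,   0.        ,   1.        ]]), 'T': array([[ 0.01686586,  0.99705321, -0.07483608,  0.41535359],
       [-0.99975795,  0.01787444,  0.01282786, -0.03697228],
       [ 0.01412771,  0.07460162,  0.99711334,  1.66647319],
       [ 0.        ,  0.        ,  0.        ,  1.        ]])}
```

View pics/scene0.png

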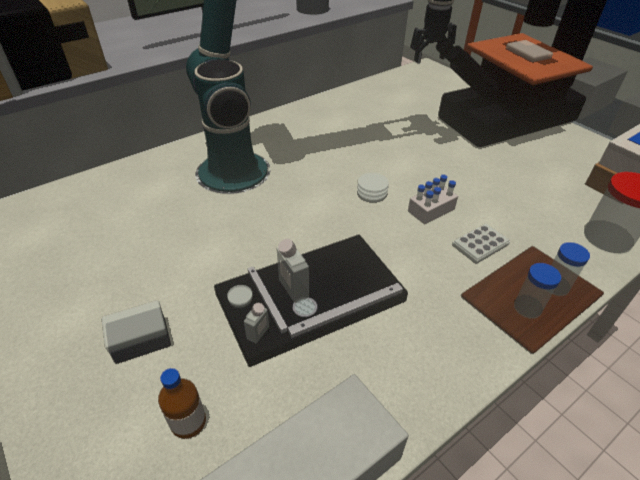

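View pics/top0.png

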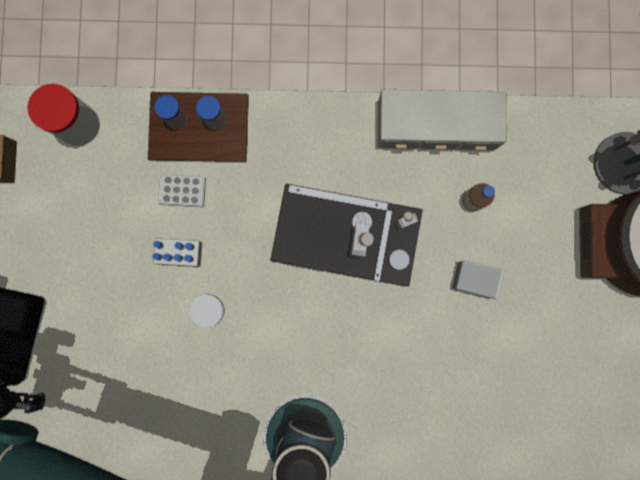

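The scene shows the flask standing at about (293,270). There is an unlisted round thing on the free deck at scene (305,307), top (362,220), close to the home corner. I'll look closer.

```bash
cat > h.py <<'E'
from bench import env
import cv2,numpy as np
def world(n,d):
    c=env.camera_info(n);K=c["intrinsics"];T=c["T"]
    v,u=np.mgrid[0:480,0:640]
    P=np.stack([(u-K[0,2])/K[0,0]*d,-(v-K[1,2])/K[1,1]*d,-d],-1)
    return P@T[:3,:3].T+T[:3,3]
def proj(n,X):
    c=env.camera_info(n);K=c["intrinsics"];T=c["T"]
    p=(np.atleast_2d(X)-T[:3,3])@T[:3,:3]
    return np.c_[K[0,0]*p[:,0]/-p[:,2]+K[0,2],K[1,1]*-p[:,1]/-p[:,2]+K[1,2]]
E
python3 - <<'E'
from h import *
a=cv2.imread("pics/scene0.png")[225:365,205:415];b=cv2.imread("pics/top0.png")[175:295,262:432]
cv2.imwrite("pics/crop0.png",np.vstack([cv2.resize(x,(560,h),interpolation=cv2.INTER_CUBIC)[:300] if 0 else cv2.resize(x,(420,h),interpolation=cv2.INTER_CUBIC) for x,h in((a,280),(b,296))]))
W=world("top",np.load("top0.npy"))
np.set_printoptions(precision=0,suppress=True,linewidth=250)
print("z mm top, rows 195..262 step4, cols 340..420 step4");print(W[195:270:4,340:424:4,2]*1000)
# stage deck mask
z=W[...,2];m=((z>.026)&(z<.056)).astype(np.uint8);m[:, :260]=0;m[:,435:]=0;m[:175]=0;m[300:]=0
m=cv2.morphologyEx(m,cv2.MORPH_CLOSE,np.ones((9,9)))
p=W[(m>0)];r=cv2.minAreaRect((p[:,:2]*1000).astype(np.float32));print(r,cv2.boxPoints(r),len(p))
E
```

```text
z mm top, rows 195..262 step4, cols 340..420 step4
[[  51.   45.   37.    2.    1.    6.    5.    4.    5.    1.   -0.    5.    0.    5.    0.    7.   -5.   -8.    4.    2.   -6.]
 [  47.   52.   48.   51.   53.   52.   51.   35.    1.   -1.    3.    2.    8.    1.   -1.  -10.   -5.   -1.   -3.  -11.   -9.]
 [  36.   37.   54.   45.   53.   49.   48.   55.   47.   54.   51.   53.   37.    4.    3.   -2.    2.   -0.   -3.   -1.    1.]
 [  36.   38.   29.   29.   32.   39.   39.   42.   53.   47.   57.   51.   38.   39.   37.   31.   38.   39.   36.   -2.   -3.]
 [  43.   32.   32.   35.   36.   41.   36.   37.   37.   38.   42.   34.   53.   40.   33.   39.   36.   31.   33.   37.   41.]
 [  34.   28.   30.   29.   39.   36.   32.   39.   34.   30.   31.   35.   49.   32.   39.   38.  120.  127.  126.   38.   33.]
 [  33.   36.   33.   42.   40.   43.   43.   38.   41.   40.   43.   34.   50.   40.   34.  100.  116.  132.   99.   99.   30.]
 [  37.   41.   38.   36.  141.   35.   33.   37.   37.   35.   41.   49.   48.   36.   49. 1666.  111.  107.  105.   35.   -9.]
 [  32.   39.   3
[... 869 characters left out ...]
38.   -0.   -2.]
 [  39.   35.   34.  121.  142.  136.  137.   36.   39.   37.   50.   32.   38.   53.   50.   54.   49.   36.   42.    5.    4.]
 [  39.   34.   34.   37.   33.   37.   34.   30.   38.   36.   50.   33.   41.   60.   51.   50.   45.   55.   35.   -3.    2.]
 [  41.   41.   37.   33.   36.   37.   32.   38.   38.   39.   55.   30.   35.   45.   53.   49.   48.   49.   37.   -1.    3.]
 [  32.   35.   42.   38.   38.   28.   28.   37.   35.   50.   49.   35.   44.   44.   51.   52.   49.   38.   28.   -2.   -2.]]
((537.1920166015625, -101.36067199707031), (390.843505859375, 261.518310546875), 80.54673767089844) [[ 376. -273.]
 [ 634. -316.]
 [ 698.   70.]
 [ 440.  113.]] 10501
```

View pics/crop0.png

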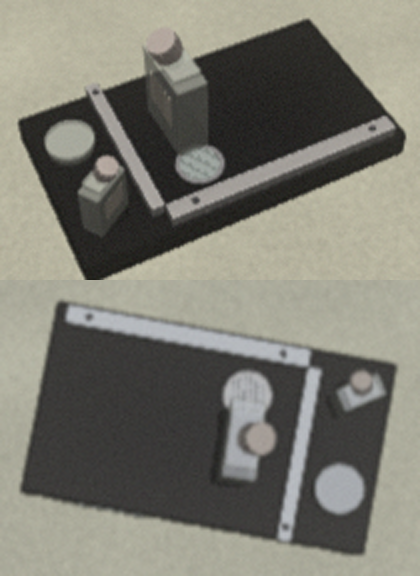

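The crop shows the hatched disc flush with the deck (depth about 37 mm, so an inlay or print). I'll fit the stage and flask poses by region in both images.

```bash
cat > fit.py <<'E'
from h import *
from scipy.optimize import minimize
def box(x0,x1,y0,y1,z0,z1): return np.array([[x,y,z] for x in(x0,x1) for y in(y0,y1) for z in(z0,z1)],float)
def tf(P,x,y,yaw,z=0):
    c,s=np.cos(np.radians(yaw)),np.sin(np.radians(yaw)); return (P@np.array([[c,s,0],[-s,c,0],[0,0,1]])+[x,y,z])/1000
def draw(m,n,P,val,S=4):
    q=(proj(n,P)+.5)*S; h=cv2.convexHull(q.astype(np.float32)); cv2.fillConvexPoly(m,np.round((h-.5)*16).astype(np.int32),val,shift=4)
STG=[(box(-110,110,-230,160,0,36),2),(box(85,105,-130,145,36,50),3),(box(-110,85,-145,-130,36,50),3)]
t=np.linspace(0,2*np.pi,24,endpoint=False);a=np.radians(22)
ax=np.array([np.sin(a),0,np.cos(a)]);e1=np.array([np.cos(a),0,-np.sin(a)]);e2=np.array([0,1,0])
ring=16.5*(np.cos(t)[:,None]*e1+np.sin(t)[:,None]*e2)
C=np.array([10.7,0,133]);CAP=np.vstack([C+ring-12*ax,C+ring+12*ax])
FL=[box(-18.5,18.5,-42,42,0,104),np.vstack([box(-18.5,18.5,-42,42,104,104),box(-12,12,-30,30,112,112)]),CAP]
def cost(lab,I,roi,k):
    S=4; L=lab[roi[0]*S:roi[1]*S,roi[2]*S:roi[3]*S]; fr=[cv2.resize((L==i).astype(np.float32),None,fx=1/S,fy=1/S,interpolation=cv2.INTER_AREA).ravel() for i in range(k)]
    A=np.stack(fr,1); J=I[roi[0]:roi[1],roi[2]:roi[3]].reshape(-1).astype(np.float32); w=A[:,0]<2
    return A,J
def nm(f,x0,st): return minimize(f,x0,method="Nelder-Mead",options=dict(initial_simplex=np.vstack([x0]+[np.array(x0)+np.eye(len(x0))[i]*st[i] for i in range(len(x0))]),xatol=.05,fatol=1e-4,maxiter=220))
def objective(names,imgs,rois,model,k,excl):
    def f(p):
        tot=0
        for n,I,r,e in zip(names,imgs,rois,excl):
            lab=np.zeros((1920,2560),np.uint8); model(lab,n,p)
            A,J=cost(lab,I,r,k); w=e[r[0]:r[1],r[2]:r[3]].ravel()
            A=A[w];J=np.minimum(J[w],200); c,*_=np.linalg.lstsq(A,J,rcond=None); tot+=np.mean(np.minimum((A@c-J)**2,1500))
        return tot
    return f
ROI={"top":(175,300,255,440),"scene":(225,370,200,420)}
E
cat > m1.py <<'E'
from fit import *
I={n:cv2.imread(f"pics/{n}0.png",0) for n in ROI}
def ms(lab,n,p):
    for P,v in STG: draw(lab,n,tf(P,*p),v)
def ex(n,pts):
    e=np.ones((480,640),np.uint8)
    for P in pts: draw(e,n,P,0,S=1)
    return e>0
res={}
f0=np.array([570,-90,-9.4])
for ns in(["top"],["scene"],["top","scene"]):
    E_=[]
    for n in ns:
        e=np.ones((480,640),bool)
        if n=="top": e[208:260,345:380]=0; e[205:232,395:420]=0; e[245:275,385:413]=0
        else: e[235:320,272:320]=0; e[280:310,222:256]=0; e[300:347,240:272]=0
        E_.append(e)
    r=nm(objective(ns,[I[n] for n in ns],[ROI[n] for n in ns],ms,4,E_),f0,[15,15,3]);print("stage",ns,r.x.round(2),round(r.fun,1));res[tuple(ns)]=r.x
S=res[("top","scene")]
for ns in(["top"],["scene"],["top","scene"]):
    s=res[tuple(ns)]
    E_=[]
    for n in ns:
        e=np.ones((480,640),bool); E_.append(e)
        if n=="top": e[205:232,395:420]=0; e[245:275,385:413]=0; e[205:226,:]=0
        else: e[280:310,222:256]=0; e[300:347,240:272]=0; e[298:318,290:320]=0
    def mf(lab,n,p):
        ms(lab,n,s)
        for P,v in zip(FL,(4,5,6)): draw(lab,n,tf(P,*p,36),v)
    R={"top":(200,270,330,400),"scene":(228,320,262,330)}
    x0=tf(np.array([[10,-82,0.]]),*s)[0]*1000
    best=min((nm(objective(ns,[I[n] for n in ns],[R[n] for n in ns],mf,7,E_),[x0[0],x0[1],s[2]-90+d],[10,10,4]) for d in(-8,0,8)),key=lambda r:r.fun)
    fl=best.x; loc=(tf(np.array([[fl[0],fl[1],0.]])-[s[0],s[1],0],0,0,-s[2])*1000)[0]
    print("flask",ns,fl.round(1),"in stage",loc.round(1),"rel yaw",round(fl[2]-s[2]+90,1),round(best.fun,1))
E
python3 m1.py
```

```text
stage ['top'] [563.82 -70.19  -9.67] 56.0
stage ['scene'] [562.57 -69.3   -9.81] 111.3
stage ['top', 'scene'] [563.24 -70.04  -9.71] 171.0Traceback (most recent call last):
  File "m1.py", line 32, in <module>
    best=min((nm(objective(ns,[I[n] for n in ns],[R[n] for n in ns],mf,7,E_),[x0[0],x0[1],s[2]-90+d],[10,10,4]) for d in(-8,0,8)),key=lambda r:r.fun)
  File "m1.py", line 32, in <genexpr>
    best=min((nm(objective(ns,[I[n] for n in ns],[R[n] for n in ns],mf,7,E_),[x0[0],x0[1],s[2]-90+d],[10,10,4]) for d in(-8,0,8)),key=lambda r:r.fun)
              ~~^^^^^^^^^^^^^^^^^^^^^^^^^^^^^^^^^^^^^^^^^^^^^^^^^^^^^^^^^^^^^^^^^^^^^^^^^^^^^^^^^^^^^^^^^^^^^^^
  File "fit.py", line 18, in nm
    def nm(f,x0,st): return minimize(f,x0,method="Nelder-Mead",options=dict(initial_simplex=np.vstack([x0]+[np.array(x0)+np.eye(len(x0))[i]*st[i] for i in range(len(x0))]),xatol=.05,fatol=1e-4,maxiter=220))
                            ~~~~~~~~^^^^^^^^^^^^^^^^^^^^^^^^^^^^^^^^^^^^^^^^^^^^^^^^^^^^^^^^^^^^^^^^^^^^^^^^^^^^^^^^^^^^^^^^^^^^^^^^^^^^^^^^^^^^^^^^^^^^^^^^^^^^^^^^^^^^^^^^^^^^^^^^^^^^^^^^^^^^^^^^^^^^^^^^^^
    res = _minimize_neldermead(fun, x0, args, callback, bounds=bounds,
                               **options)
    fxr = func(xr)
    fx = function(np.copy(x), *(wrapper_args + args))
  File "fit.py", line 23, in f
    lab=np.zeros((1920,2560),np.uint8); model(lab,n,p)
                                        ~~~~~^^^^^^^^^
  File "m1.py", line 28, in mf
    ms(lab,n,s)
    ~~^^^^^^^^^
  File "m1.py", line 4, in ms
    for P,v in STG: draw(lab,n,tf(P,*p),v)
                    ~~~~^^^^^^^^^^^^^^^^^^
  File "fit.py", line 7, in draw
    q=(proj(n,P)+.5)*S; h=cv2.convexHull(q.astype(np.float32)); cv2.fillConvexPoly(m,np.round((h-.5)*16).astype(np.int32),val,shift=4)
       ~~~~^^^^^
  File "h.py", line 9, in proj
    c=env.camera_info(n);K=c["intrinsics"];T=c["T"]
ValueError: time passes only in moves, steps and waits
```

```bash
sed -i 's/^def world/INFO={n:env.camera_info(n) for n in("scene","top")}\ndef world/; s/env.camera_info(n);K=/INFO[n];K=/' h.py
python3 - <<'E'
s=open("m1.py").read()
i=s.index("for ns in"); j=s.index("S=res"); 
s=s[:i]+'res={("top",):np.array([563.82,-70.19,-9.67]),("scene",):np.array([562.57,-69.3,-9.81]),("top","scene"):np.array([563.24,-70.04,-9.71])}\n'+s[j:]
open("m2.py","w").write(s)
E
python3 m2.py
```

```text
flask ['top'] [ 537.5 -137.1  -97.9] in stage [-14.7 -70.4   0. ] rel yaw 1.8 150.4
flask ['scene'] [ 538.1 -136.  -100. ] in stage [-12.8 -69.9   0. ] rel yaw -0.2 185.3
flask ['top', 'scene'] [ 537.8 -136.2  -99.2] in stage [-13.9 -69.5   0. ] rel yaw 0.5 329.0
```

```bash
cat > g.py <<'E'
# rows for stage-frame targets (x,y,z mm, yaw deg off square) from the present pose
from bench import env
import numpy as np,sys
from scipy.spatial.transform import Rotation as R
SX,SY,SW=563.2,-70.0,-9.7
B=R.from_euler("z",SW,degrees=True)
s=env.get_state();p=s["ee_pos"]*1000;r=R.from_euler("xyz",s["eef_rot"],degrees=True)
def tost(q): return B.inv().apply(q-np.array([SX,SY,0]))
print("t",round(s["time_s"],2),"stage TCP",tost(p).round(1),"rot",s["eef_rot"].round(1),"F",B.inv().apply(s["wrist_force"]).round(1),"w",round(s["width"]*1000,1))
for a in sys.argv[1:]:
    v=[float(x) for x in a.split(",")]
    w=B.apply(v[:3])+[SX,SY,0]; rt=R.from_euler("xyz",[180,v[4] if len(v)>4 else 0,90+SW+(v[3] if len(v)>3 else 0)],degrees=True)
    print(a,"world",w.round(0),"->",r.inv().apply(w-p).round(1),(r.inv()*rt).as_rotvec().round(3))
E
python3 g.py -- -120,400,300 -14,-116,280 -14,-116,123 2>&1 || true; python3 - <<'E'
E
python3 g.py " -120,400,300" " -14,-116,280" " -14,-116,123"
```

```text
t 0.1 stage TCP [-523.5  647.   230.1] rot [-179.9   -0.   166.6] F [-0.1  0.4  0.7] w 85.1
Traceback (most recent call last):
  File "g.py", line 11, in <module>
    v=[float(x) for x in a.split(",")]
       ~~~~~^^^
ValueError: could not convert string to float: '--'
t 0.1 stage TCP [-523.5  647.   230.1] rot [-179.9   -0.   166.6] F [-0.1  0.4  0.7] w 85.1
 -120,400,300 world [512. 345. 300.] -> [-418.6 -220.6  -69.5] [-2.000e-03  1.000e-03  1.506e+00]
 -14,-116,280 world [ 530. -182.  280.] -> [-557.6 -728.7  -48.5] [-2.000e-03  1.000e-03  1.506e+00]
 -14,-116,123 world [ 530. -182.  123.] -> [-557.7 -728.4  108.5] [-2.000e-03  1.000e-03  1.506e+00]
```

>>> apply_moves(plan=[[-418,-220,-70,0,0,1.506,0.65],[-418,-220,-70,0,0,1.506,0.65],[-418,-220,-70,0,0,1.506,0.65],[-418,-220,-70,0,0,1.506,0.65],[-418,-220,-70,0,0,1.506,0.65],[-418,-220,-70,0,0,1.506,0.65],[-418,-220,-70,0,0,1.506,0.65],[-418,-220,-70,0,0,1.506,0.65],[-418,-220,-70,0,0,1.506,0.65],[-418,-220,-70,0,0,1.506,0.65]])

```text
time_s: 0.93
ee_pos: [0.4676, 0.3836, 0.2922]
eef_rot: [-180.0, 0.0, 94.6]
wrist_force: [0.9, -0.3, 0.9]
width: 0.0555
grasp_force: 0.0
```

```bash
python3 g.py " -14,-116,280" " -14,-116,123"
```

```text
t 0.93 stage TCP [-170.6  431.   292.2] rot [-180.     0.    94.6] F [ 0.9 -0.1  0.9] w 55.5
 -14,-116,280 world [ 530. -182.  280.] -> [-568.8   16.3   12.4] [-0.001  0.     0.25 ]
 -14,-116,123 world [ 530. -182.  123.] -> [-568.7   16.4  169.4] [-0.001  0.     0.25 ]
```

>>> apply_moves(plan=[[-565,16,12,0,0,0.25,0.65],[-565,16,12,0,0,0.25,0.65],[-565,16,12,0,0,0.25,0.65],[-565,16,12,0,0,0.25,0.65],[-565,16,12,0,0,0.25,0.65],[-565,16,12,0,0,0.25,0.65],[-565,16,12,0,0,0.25,0.65],[-565,16,12,0,0,0.25,0.65],[-565,16,12,0,0,0.25,0.65],[-565,16,12,0,0,0.25,0.65]])

```text
time_s: 1.77
ee_pos: [0.5141, -0.0304, 0.2832]
eef_rot: [-180.0, -0.0, 80.7]
wrist_force: [0.1, 0.6, 0.1]
width: 0.0554
grasp_force: 0.0
```

>>> apply_moves(plan=[[-155,0,0,0,0,0,0.65],[-155,0,0,0,0,0,0.65],[-155,0,0,0,0,0,0.65],[-155,0,0,0,0,0,0.65],[-155,0,0,0,0,0,0.65]])

```text
time_s: 2.18
ee_pos: [0.4881, -0.1864, 0.283]
eef_rot: [-179.9, 0.1, 80.4]
wrist_force: [0.4, 1.1, 0.3]
width: 0.0554
grasp_force: 0.0
```

```bash
python3 g.py " -14,-118,280" " -14,-118,123"
```

```text
t 2.18 stage TCP [ -54.5 -127.4  283. ] rot [-1.799e+02  1.000e-01  8.040e+01] F [0.2 1.2 0.3] w 55.4
 -14,-118,280 world [ 530. -184.  280.] -> [ 9.4 40.5  2.9] [-0.001  0.003  0.001]
 -14,-118,123 world [ 530. -184.  123.] -> [  9.8  40.6 159.9] [-0.001  0.003  0.001]
```

>>> apply_moves(plan=[[9,40,3,0,0,0,0.65],[9,40,3,0,0,0,0.65],[9,40,40,0,0,0,0.65],[9,40,75,0,0,0,0.65],[9,40,110,0,0,0,0.65],[9,40,135,0,0,0,0.65],[9,40,150,0,0,0,0.65],[9,40,158,0,0,0,0.65],[9,40,158,0,0,0,0.65]])

```text
time_s: 2.93
ee_pos: [0.5287, -0.1776, 0.1229]
eef_rot: [-179.7, -0.1, 80.7]
wrist_force: [0.2, -0.2, -0.4]
width: 0.0558
grasp_force: 0.0
```

```bash
python3 g.py
python3 - <<'E'
from h import *
a=env.capture("scene")[0][225:365,205:415,::-1];b=env.capture("top")[0][175:295,262:432,::-1]
cv2.imwrite("pics/crop1.png",np.vstack([cv2.resize(x,(420,h),interpolation=cv2.INTER_CUBIC) for x,h in((a,280),(b,296))]))
E
```

```text
t 2.93 stage TCP [ -15.8 -111.9  122.9] rot [-1.797e+02 -1.000e-01  8.070e+01] F [ 0.3 -0.2 -0.4] w 55.8
```

View pics/crop1.png

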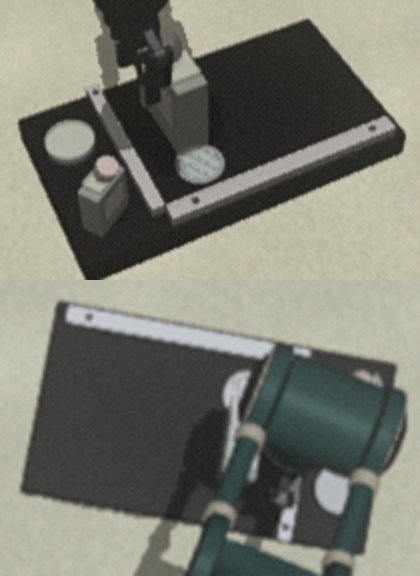

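The fingers sit behind the flask's patched face, astride the cap (crop about (155,70)), and the flask is undisturbed. I'll push gently.

>>> apply_moves(plan=[[4,0,0,0,0,0,0.65],[8,0,0,0,0,0,0.65],[11,0,0,0,0,0,0.65],[14,0,0,0,0,0,0.65],[17,0,0,0,0,0,0.65],[20,0,0,0,0,0,0.65],[23,0,0,0,0,0,0.65],[26,0,0,0,0,0,0.65]])

```text
time_s: 3.7
ee_pos: [0.5347, -0.153, 0.1255]
eef_rot: [-180.0, -0.0, 80.7]
wrist_force: [-0.3, 0.4, 0.6]
width: 0.0556
grasp_force: 0.1
```

```bash
python3 g.py
python3 - <<'E'
from h import *
a=env.capture("scene")[0][225:365,205:415,::-1]
cv2.imwrite("pics/crop2.png",cv2.resize(a,(420,280),interpolation=cv2.INTER_CUBIC))
E
```

```text
t 3.7 stage TCP [-14.2 -86.6 125.5] rot [-180.    -0.    80.7] F [-0.3  0.3  0.6] w 55.6
```

View pics/crop2.png

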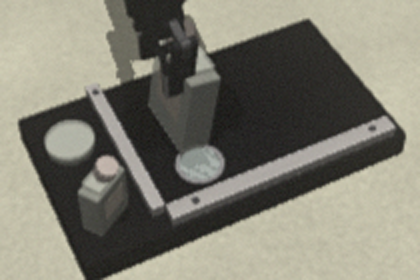

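It tilts about its far base edge with the base in place, so I continue.

>>> apply_moves(plan=[[3,0,0,0,0,0,0.65],[6,0,0,0,0,0,0.65],[9,0,0,0,0,0,0.65],[12,0,0,0,0,0,0.65],[15,0,0,0,0,0,0.65],[18,0,0,0,0,0,0.65],[21,0,0,0,0,0,0.65],[21,0,0,0,0,0,0.65],[21,0,0,0,0,0,0.65],[21,0,0,0,0,0,0.65]])

```text
time_s: 4.58
ee_pos: [0.5381, -0.1326, 0.1255]
eef_rot: [180.0, 0.0, 80.7]
wrist_force: [0.2, 0.6, 0.3]
width: 0.0554
grasp_force: 0.0
```

>>> apply_moves(plan=[[0,0,0,0,0,0,0.65],[0,0,0,0,0,0,0.65],[0,0,-40,0,0,0,0.3],[0,0,-80,0,0,0,0],[0,0,-120,0,0,0,0],[-30,-30,-150,0,0,0,0],[-60,-60,-160,0,0,0,0],[-90,-90,-160,0,0,0,0],[-110,-120,-160,0,0,0,0],[-110,-150,-160,0,0,0,0]])

```text
time_s: 5.42
ee_pos: [0.3708, -0.2196, 0.2864]
eef_rot: [179.9, 0.2, 80.6]
wrist_force: [-0.6, -0.5, 0.6]
width: -0.0001
grasp_force: 0.0
```

```bash
python3 g.py
python3 - <<'E'
from h import *
P={n:env.capture(n) for n in("scene","top")}
for n in P: cv2.imwrite(f"pics/{n}3.png",P[n][0][:,:,::-1]);np.save(f"{n}3.npy",P[n][1])
a=P["scene"][0][225:365,205:415,::-1];b=P["top"][0][175:295,262:432,::-1]
cv2.imwrite("pics/crop3.png",np.vstack([cv2.resize(x,(420,h),interpolation=cv2.INTER_CUBIC) for x,h in((a,280),(b,296))]))
E
```

```text
t 5.42 stage TCP [-164.4 -179.9  286.4] rot [179.9   0.2  80.6] F [-0.5 -0.6  0.6] w -0.1
```

View pics/crop3.png

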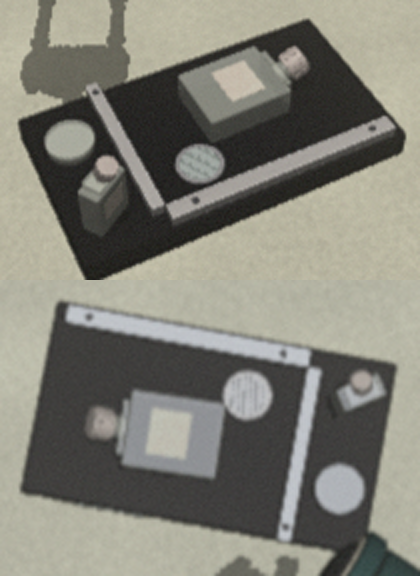

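The flask lies patch up, with its base facing the end stop. The hatched disc at top (362,221) is in its path, so I'll check whether it has thickness and fit the lying flask.

```bash
cat > m3.py <<'E'
from fit import *
import sys
k=sys.argv[1]
I={n:cv2.imread(f"pics/{n}{k}.png",0) for n in ROI}
x0=[float(v) for v in sys.argv[2].split(",")]
M=np.array([[0,0,1],[0,-1,0],[1,0,0.]])  # flask(x,y,z)->lying frame: long axis x, up=flask x ; handled below
def lie(P): return np.c_[P[:,2],-P[:,1],P[:,0]+18.5]   # x along axis, z up (proper)
ST={("top",):[563.82,-70.19,-9.67],("scene",):[562.57,-69.3,-9.81],("top","scene"):[563.24,-70.04,-9.71]}
for ns,s in ST.items():
    E_=[]
    for n in ns:
        e=np.ones((480,640),bool); E_.append(e)
        dr=tf(np.c_[55-5+28*np.cos(t),-55+28*np.sin(t),t*0+36],*s) if 0 else None
        c=(362,221,12) if n=="top" else (305,307,15)
        yy,xx=np.mgrid[0:480,0:640]
        if len(sys.argv)<4: e[(xx-c[0])**2+(yy-c[1])**2<c[2]**2]=0
    # p: base-centre in stage frame x,y and yaw error of long axis from stage +y
    def mf(lab,n,p):
        for P,v in STG: draw(lab,n,tf(P,*s),v)
        for P,v in zip([FL[0],FL[1],CAP],(4,5,6)): draw(lab,n,tf(tf(lie(P),p[0],p[1],90+p[2],36)*1000,*s),v)
        top=lie(box(18.5,18.5,-42,42,0,104)); draw(lab,n,tf(tf(top,p[0],p[1],90+p[2],36)*1000,*s),0)
        draw(lab,n,tf(tf(lie(box(18.5,18.5,-20,20,34,80)),p[0],p[1],90+p[2],36)*1000,*s),3)
    def roi(n):
        q=proj(n,tf(tf(lie(np.vstack(FL)),x0[0],x0[1],90,36)*1000,*s)); a,b=q.min(0)-12,q.max(0)+12
        return int(a[1]),int(b[1]),int(a[0]),int(b[0])
    r=nm(objective(ns,[I[n] for n in ns],[roi(n) for n in ns],mf,7,E_),x0,[6,6,3])
    print(ns,"base centre stage xy, yaw",r.x.round(1),round(r.fun,1))
E
python3 m3.py 3 " -14,-51,0"
python3 - <<'E'
from h import *
for n,c,r in(("top",(362,221.5),8),("scene",(305,307),7)):
    W=world(n,np.load(n+"3.npy"));v,u=np.mgrid[0:480,0:640];q=np.hypot(u-c[0],v-c[1]);z=W[...,2]*1000
    A=z[(q<r)];ring=z[(q>r+6)&(q<r+12)&(z>28)&(z<44)]
    print(n,len(A),A.mean().round(2),np.median(A).round(2),"deck",np.median(ring).round(2),ring.mean().round(2), "disc centre",W[(q<r)&(abs(z-37)<10)].mean(0).round(4))
E
```

```text
('top',) base centre stage xy, yaw [-16.6 -48.3   1.7] 74.9
('scene',) base centre stage xy, yaw [-13.8 -48.4   2.7] 361.7
('top', 'scene') base centre stage xy, yaw [-15.4 -47.9   2.1] 424.7
top 196 36.71 36.84 deck 36.11 36.21 disc centre [ 0.5939 -0.1468  0.0368]
scene 145 36.58 36.6 deck 36.01 36.21 disc centre [ 0.5981 -0.147   0.0366]
```

The disc is level with the deck within depth noise, so it's a flat inlay and sliding over it is fine. Next I'll turn the tool so both fingers push the side toward the rail.

```bash
python3 g.py " -110,4,180,-90"
python3 - <<'E'
from bench import env
print(env.get_state()["joint_positions"].round(0))
E
```

```text
t 5.52 stage TCP [-167.6 -177.7  285.4] rot [-179.9    0.    80.4] F [ 0.5 -0.5  0.4] w 0.3
 -110,4,180,-90 world [455. -48. 180.] -> [181.6  58.1 105.3] [-1.000e-03  1.000e-03  1.573e+00]
[-34. -14. 116.  -0.  79. -24.]
```

>>> apply_moves(plan=[[30,10,10,0,0,1.573,0.65],[60,20,20,0,0,1.573,0.65],[90,30,40,0,0,1.573,0.65],[120,40,60,0,0,1.573,0.65],[150,50,80,0,0,1.573,0.65],[182,58,105,0,0,1.573,0.65],[182,58,105,0,0,1.573,0.65],[182,58,105,0,0,1.573,0.65],[182,58,105,0,0,1.573,0.65],[182,58,105,0,0,1.573,0.65]])

```text
time_s: 6.35
ee_pos: [0.4595, -0.0456, 0.18]
eef_rot: [-180.0, 0.0, 12.7]
wrist_force: [-0.2, 0.1, 0.8]
width: 0.0554
grasp_force: 0.0
```

>>> apply_moves(plan=[[0,0,0,0,0,0.4,0.65],[0,0,0,0,0,0.4,0.65],[0,0,0,0,0,0.4,0.65],[0,0,0,0,0,0.4,0.65]])

```text
time_s: 6.68
ee_pos: [0.4596, -0.0462, 0.1805]
eef_rot: [-180.0, -0.0, -10.1]
wrist_force: [-0.1, -0.1, -0.9]
width: 0.0555
grasp_force: 0.0
```

```bash
python3 g.py " -100,4,180,-90" " -100,4,45,-90"
```

```text
t 6.68 stage TCP [-106.1    6.   180.5] rot [-180.    -0.   -10.1] F [-0.  -0.1 -0.9] w 55.5
 -100,4,180,-90 world [465. -49. 180.] -> [6.1 2.  0.5] [-0.    -0.    -0.007]
 -100,4,45,-90 world [465. -49.  45.] -> [  6.1   2.  135.5] [-0.    -0.    -0.007]
```

>>> apply_moves(plan=[[5,2,30,0,0,-0.007,0.65],[5,2,60,0,0,-0.007,0.65],[5,2,90,0,0,-0.007,0.65],[5,2,110,0,0,-0.007,0.65],[5,2,122,0,0,-0.007,0.65],[5,2,130,0,0,-0.007,0.65],[5,2,134,0,0,-0.007,0.65],[5,2,134,0,0,-0.007,0.65]])

```text
time_s: 7.35
ee_pos: [0.4634, -0.0492, 0.046]
eef_rot: [-180.0, 0.1, -9.5]
wrist_force: [-0.3, 0.2, 0.9]
width: 0.0556
grasp_force: 0.0
```

>>> apply_moves(plan=[[8,0,0,0,0,0,0.65],[16,0,0,0,0,0,0.65],[22,0,0,0,0,0,0.65],[26,0,0,0,0,0,0.65],[30,0,0,0,0,0,0.65],[34,0,0,0,0,0,0.65],[38,0,0,0,0,0,0.65],[42,0,0,0,0,0,0.65],[46,0,0,0,0,0,0.65],[50,0,0,0,0,0,0.65]])

```text
time_s: 8.18
ee_pos: [0.513, -0.0578, 0.0464]
eef_rot: [180.0, 0.0, -9.5]
wrist_force: [-1.1, 0.1, 0.7]
width: 0.0553
grasp_force: 0.4
```

```bash
python3 g.py " -12,4,46,-90"
python3 - <<'E'
from h import *
P={n:env.capture(n) for n in("scene",)}
for n in P: cv2.imwrite(f"pics/{n}4.png",P[n][0][:,:,::-1])
a=P["scene"][0][225:365,205:415,::-1]
cv2.imwrite("pics/crop4.png",cv2.resize(a,(630,420),interpolation=cv2.INTER_CUBIC))
E
```

```text
t 8.18 stage TCP [-51.5   3.6  46.4] rot [180.    0.   -9.5] F [-1.1 -0.1  0.7] w 55.3
 -12,4,46,-90 world [552. -64.  46.] -> [39.5 -0.3  0.4] [0.    0.    0.003]
```

View pics/crop4.png

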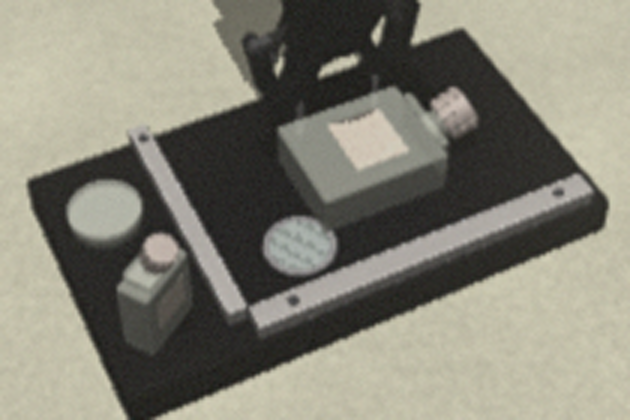

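Both fingers bear on the side and the flask is sliding squarely toward the rail (force about 1 N). I continue.

>>> apply_moves(plan=[[4,0,0,0,0,0.003,0.65],[8,0,0,0,0,0.003,0.65],[12,0,0,0,0,0.003,0.65],[16,0,0,0,0,0.003,0.65],[20,0,0,0,0,0.003,0.65],[23,0,0,0,0,0.003,0.65],[26,0,0,0,0,0.003,0.65],[29,0,0,0,0,0.003,0.65],[31,0,0,0,0,0.003,0.65],[33,0,0,0,0,0.003,0.65]])

```text
time_s: 9.07
ee_pos: [0.5455, -0.0632, 0.0465]
eef_rot: [180.0, 0.0, -9.7]
wrist_force: [-1.7, 0.3, 1.2]
width: 0.0557
grasp_force: 0.7
```

```bash
python3 g.py " -12,4,46,-90"
```

```text
t 9.07 stage TCP [-18.6   3.7  46.5] rot [180.    0.   -9.7] F [-1.8 -0.   1.2] w 55.7
 -12,4,46,-90 world [552. -64.  46.] -> [ 6.6 -0.3  0.5] [0. 0. 0.]
```

>>> apply_moves(plan=[[1,0,0,0,0,0,0.65],[2,0,0,0,0,0,0.65],[3,0,0,0,0,0,0.65],[4,0,0,0,0,0,0.65]])

```text
time_s: 9.4
ee_pos: [0.5493, -0.0639, 0.0465]
eef_rot: [180.0, 0.0, -9.7]
wrist_force: [-1.2, -0.2, 1.0]
width: 0.0554
grasp_force: 0.5
```

```bash
python3 g.py " -12,4,46,-90"
```

```text
t 9.4 stage TCP [-14.8   3.7  46.5] rot [180.    0.   -9.7] F [-1.1 -0.4  1. ] w 55.4
 -12,4,46,-90 world [552. -64.  46.] -> [ 2.8 -0.3  0.5] [0. 0. 0.]
```

>>> apply_moves(plan=[[1,0,0,0,0,0,0.65],[2,0,0,0,0,0,0.65],[3,0,0,0,0,0,0.65]])

```text
time_s: 9.65
ee_pos: [0.5524, -0.0644, 0.0465]
eef_rot: [-180.0, -0.0, -9.7]
wrist_force: [-0.8, 0.4, 1.3]
width: 0.0553
grasp_force: 0.5
```

>>> apply_moves(plan=[[0.5,0,0,0,0,0,0.65],[1,0,0,0,0,0,0.65],[1.5,0,0,0,0,0,0.65]])

```text
time_s: 9.9
ee_pos: [0.5537, -0.0646, 0.0465]
eef_rot: [180.0, 0.0, -9.7]
wrist_force: [-1.7, 0.4, 1.3]
width: 0.0551
grasp_force: 0.6
```

>>> apply_moves(plan=[[0.5,0,0,0,0,0,0.65],[1,0,0,0,0,0,0.65],[1.5,0,0,0,0,0,0.65]])

```text
time_s: 10.15
ee_pos: [0.5546, -0.0648, 0.0464]
eef_rot: [180.0, 0.1, -9.7]
wrist_force: [-4.0, 1.0, 3.2]
width: 0.0556
grasp_force: 2.1
```

Firm contact against the rail (4 N). I'll back off, lift and turn back for the push on the shoulder end.

>>> apply_moves(plan=[[-5,0,0,0,0,0,0.65],[-20,0,0,0,0,0,0.65],[-40,0,-10,0,0,0,0.65],[-45,0,-45,0,0,0,0.6],[-45,0,-85,0,0,0,0.55],[-30,-20,-125,0,0,-1.571,0.55],[0,-50,-135,0,0,-1.571,0.55],[30,-80,-135,0,0,-1.571,0.55],[55,-100,-135,0,0,-1.571,0.55],[55,-100,-135,0,0,-1.571,0.55]])

```text
time_s: 10.98
ee_pos: [0.6323, 0.0279, 0.1823]
eef_rot: [179.9, -0.4, 26.6]
wrist_force: [-0.0, 0.5, 0.1]
width: 0.047
grasp_force: 0.0
```

```bash
python3 g.py "42,98,180"
python3 - <<'E'
from h import *
P={n:env.capture(n) for n in("scene","top")}
for n in P: cv2.imwrite(f"pics/{n}5.png",P[n][0][:,:,::-1])
E
python3 m3.py 5 "43,-49,0"
```

```text
t 10.98 stage TCP [ 51.6 108.2 182.3] rot [179.9  -0.4  26.6] F [-0.1  0.5  0.1] w 47.0
42,98,180 world [621.  20. 180.] -> [-13.8   2.5   2.2] [ 0.005 -0.006 -0.937]
('top',) base centre stage xy, yaw [ 61.1 -62.8   9.3] 463.9
('scene',) base centre stage xy, yaw [ 42.3 -48.6  -0.6] 414.5
('top', 'scene') base centre stage xy, yaw [ 44.3 -50.4   0.5] 961.5
```

>>> apply_moves(plan=[[-14,3,2,0,0,-0.935,0.55],[-14,3,2,0,0,-0.935,0.55],[-14,3,2,0,0,-0.935,0.55],[-14,3,2,0,0,-0.935,0.55],[-14,3,2,0,0,-0.935,0.55],[-14,3,2,0,0,-0.935,0.55],[-14,3,2,0,0,-0.935,0.55],[-14,3,2,0,0,-0.935,0.55],[-14,3,2,0,0,-0.935,0.55],[-14,3,2,0,0,-0.935,0.55]])

```text
time_s: 11.92
ee_pos: [0.6142, 0.015, 0.1795]
eef_rot: [-180.0, 0.0, 79.4]
wrist_force: [-0.2, 0.5, 0.7]
width: 0.047
grasp_force: 0.0
```

```bash
python3 g.py "42,98,180" "42,98,55"
```

```text
t 11.92 stage TCP [ 35.9  92.3 179.5] rot [-180.     0.    79.4] F [-0.3  0.5  0.7] w 47.0
42,98,180 world [621.  20. 180.] -> [ 5.8  6.  -0.5] [-0.     0.    -0.016]
42,98,55 world [621.  20.  55.] -> [  5.8   6.  124.5] [-0.     0.    -0.016]
```

>>> apply_moves(plan=[[4,6,0,0,0,-0.016,0.55],[4,6,10,0,0,-0.016,0.55],[4,6,35,0,0,-0.016,0.55],[4,6,60,0,0,-0.016,0.55],[4,6,80,0,0,-0.016,0.55],[4,6,98,0,0,-0.016,0.55],[4,6,112,0,0,-0.016,0.55],[4,6,120,0,0,-0.016,0.55],[4,6,124,0,0,-0.016,0.55],[4,6,124,0,0,-0.016,0.55]])

```text
time_s: 12.75
ee_pos: [0.6212, 0.0185, 0.0545]
eef_rot: [-179.9, 0.0, 80.6]
wrist_force: [-0.4, -0.0, -0.0]
width: 0.0472
grasp_force: 0.0
```

```bash
python3 g.py "42,98,55"
```

```text
t 12.75 stage TCP [42.3 97.  54.5] rot [-179.9    0.    80.6] F [-0.4 -0.1 -0. ] w 47.2
42,98,55 world [621.  20.  55.] -> [ 1.  -0.3 -0.5] [-0.001  0.     0.005]
```

>>> apply_moves(plan=[[-6,0,0,0,0,0.005,0.55],[-12,0,0,0,0,0.005,0.55],[-17,0,0,0,0,0.005,0.55],[-21,0,0,0,0,0.005,0.55],[-25,0,0,0,0,0.005,0.55],[-29,0,0,0,0,0.005,0.55],[-33,0,0,0,0,0.005,0.55],[-37,0,0,0,0,0.005,0.55],[-41,0,0,0,0,0.005,0.55],[-45,0,0,0,0,0.005,0.55]])

```text
time_s: 13.58
ee_pos: [0.6143, -0.0262, 0.0556]
eef_rot: [180.0, -0.0, 80.3]
wrist_force: [0.4, 0.8, 1.2]
width: 0.047
grasp_force: 0.7
```

>>> apply_moves(plan=[[-4,0,0,0,0,0,0.55],[-8,0,0,0,0,0,0.55],[-12,0,0,0,0,0,0.55],[-16,0,0,0,0,0,0.55],[-20,0,0,0,0,0,0.55],[-24,0,0,0,0,0,0.55],[-28,0,0,0,0,0,0.55],[-32,0,0,0,0,0,0.55]])

```text
time_s: 14.25
ee_pos: [0.6088, -0.0579, 0.0555]
eef_rot: [-180.0, 0.0, 80.3]
wrist_force: [-0.7, 1.3, 0.2]
width: 0.0473
grasp_force: 0.6
```

```bash
python3 g.py "42,-8,55"
python3 - <<'E'
from h import *
P={n:env.capture(n) for n in("scene",)}
for n in P: cv2.imwrite(f"pics/{n}6.png",P[n][0][:,:,::-1])
a=P["scene"][0][225:365,205:415,::-1]
cv2.imwrite("pics/crop6.png",cv2.resize(a,(630,420),interpolation=cv2.INTER_CUBIC))
E
```

```text
t 14.25 stage TCP [42.9 19.6 55.5] rot [-180.     0.    80.3] F [-0.9  1.1  0.2] w 47.3
42,-8,55 world [603. -85.  55.] -> [-27.6  -0.9   0.5] [-0.  0.  0.]
```

View pics/crop6.png

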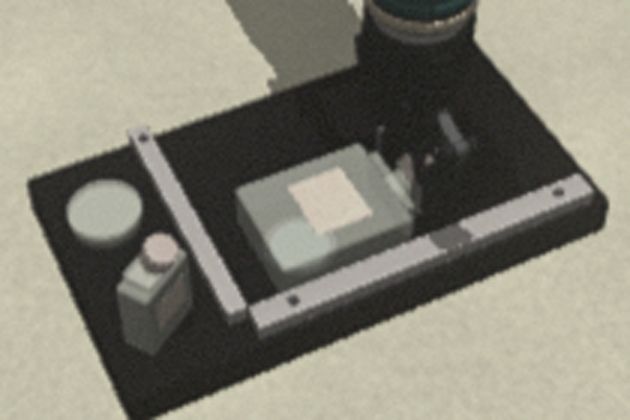

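The flask slides along the rail, and the inlay shows through it at (300,250). I continue to the end stop.

>>> apply_moves(plan=[[-4,0,0,0,0,0,0.55],[-8,0,0,0,0,0,0.55],[-12,0,0,0,0,0,0.55],[-15,0,0,0,0,0,0.55],[-18,0,0,0,0,0,0.55],[-20,0,0,0,0,0,0.55],[-22,0,0,0,0,0,0.55],[-24,0,0,0,0,0,0.55],[-25,0,0,0,0,0,0.55]])

```text
time_s: 15.05
ee_pos: [0.6046, -0.0824, 0.0554]
eef_rot: [-180.0, 0.0, 80.3]
wrist_force: [0.4, -0.5, -0.1]
width: 0.0467
grasp_force: 0.3
```

>>> apply_moves(plan=[[-1,0,0,0,0,0,0.55],[-2,0,0,0,0,0,0.55],[-3,0,0,0,0,0,0.55]])

```text
time_s: 15.3
ee_pos: [0.6041, -0.085, 0.0554]
eef_rot: [-180.0, -0.0, 80.3]
wrist_force: [-0.4, 4.4, 1.2]
width: 0.0468
grasp_force: 2.7
```

```bash
python3 g.py "42,-11,55"
```

```text
t 15.3 stage TCP [42.9 -7.9 55.4] rot [-180.    -0.    80.3] F [-1.1  4.3  1.2] w 46.8
42,-11,55 world [603. -88.  55.] -> [-3.1 -0.9  0.4] [-0. -0.  0.]
```

>>> apply_moves(plan=[[-0.5,0,0,0,0,0,0.55],[-1,0,0,0,0,0,0.55]])

```text
time_s: 15.47
ee_pos: [0.6041, -0.0851, 0.0555]
eef_rot: [-180.0, -0.1, 80.3]
wrist_force: [0.5, 6.1, 1.1]
width: 0.047
grasp_force: 3.2
```

>>> apply_moves(plan=[[6,0,0,0,0,0,0.55],[25,0,0,0,0,0,0.55],[50,0,0,0,0,0,0.55],[60,0,-30,0,0,0,0.55],[60,0,-70,0,0,0,0.55],[60,-30,-110,0,0,0,0.6],[40,-70,-125,0,0,0.5,0.65],[20,-110,-125,0,0,1.0,0.65],[0,-140,-125,0,0,1.571,0.65],[-15,-140,-125,0,0,1.571,0.65]])

```text
time_s: 16.3
ee_pos: [0.4584, -0.0769, 0.1803]
eef_rot: [-179.9, 0.1, 51.4]
wrist_force: [0.7, -0.8, -1.2]
width: 0.0556
grasp_force: 0.0
```

```bash
python3 g.py " -50,-72,180,-90"
python3 - <<'E'
from h import *
P={n:env.capture(n) for n in("scene","top")}
for n in P: cv2.imwrite(f"pics/{n}7.png",P[n][0][:,:,::-1])
E
python3 m3.py 7 "43,-130,0" x
```

```text
t 16.3 stage TCP [-102.2  -24.4  180.3] rot [-1.799e+02  1.000e-01  5.140e+01] F [ 0.9 -0.7 -1.2] w 55.6
 -50,-72,180,-90 world [ 502. -133.  180.] -> [-16.4  68.7   0.1] [-1.000e-03  3.000e-03  1.066e+00]
('top',) base centre stage xy, yaw [  45.8 -131.5    0.8] 191.6
('scene',) base centre stage xy, yaw [  45.  -128.3    0.9] 436.0
('top', 'scene') base centre stage xy, yaw [  44.3 -129.2    0.4] 655.1
```

>>> apply_moves(plan=[[8,5,0,0,0,1.066,0.65],[8,5,0,0,0,1.066,0.65],[8,5,0,0,0,1.066,0.65],[8,5,0,0,0,1.066,0.65],[8,5,0,0,0,1.066,0.65],[8,5,0,0,0,1.066,0.65],[8,5,0,0,0,1.066,0.65],[8,5,0,0,0,1.066,0.65],[8,5,0,0,0,1.066,0.65],[8,5,0,0,0,1.066,0.65]])

```text
time_s: 17.23
ee_pos: [0.4734, -0.0739, 0.1806]
eef_rot: [180.0, -0.0, -9.4]
wrist_force: [0.7, 0.3, 0.3]
width: 0.0555
grasp_force: 0.0
```

```bash
python3 g.py " -45,-68,180,-90" " -45,-68,47,-90"
```

```text
t 17.23 stage TCP [-87.8 -19.  180.6] rot [180.   -0.   -9.4] F [0.7 0.4 0.3] w 55.5
 -45,-68,180,-90 world [ 507. -129.  180.] -> [42.6 49.3  0.7] [ 0.    -0.001  0.006]
 -45,-68,47,-90 world [ 507. -129.   47.] -> [ 42.5  49.2 133.7] [ 0.    -0.001  0.006]
```

>>> apply_moves(plan=[[25,30,0,0,0,0.006,0.65],[42,49,0,0,0,0.006,0.65],[42,49,25,0,0,0.006,0.65],[42,49,60,0,0,0.006,0.65],[42,49,90,0,0,0.006,0.65],[42,49,110,0,0,0.006,0.65],[42,49,123,0,0,0.006,0.65],[42,49,130,0,0,0.006,0.65],[42,49,133,0,0,0.006,0.65],[42,49,133,0,0,0.006,0.65]])

```text
time_s: 18.07
ee_pos: [0.5061, -0.1293, 0.0472]
eef_rot: [180.0, 0.0, -9.7]
wrist_force: [-0.4, 0.5, -0.6]
width: 0.0558
grasp_force: 0.0
```

>>> apply_moves(plan=[[6,0,0,0,0,0,0.65],[12,0,0,0,0,0,0.65],[18,0,0,0,0,0,0.65],[22,0,0,0,0,0,0.65],[26,0,0,0,0,0,0.65],[28,0,0,0,0,0,0.65],[30,0,0,0,0,0,0.65]])

```text
time_s: 18.65
ee_pos: [0.5358, -0.1345, 0.0476]
eef_rot: [180.0, -0.0, -9.7]
wrist_force: [0.4, 0.1, 0.9]
width: 0.0554
grasp_force: 0.0
```

```bash
python3 g.py " -9,-68,47,-90"
```

```text
t 18.65 stage TCP [-16.1 -68.2  47.6] rot [180.   -0.   -9.7] F [0.4 0.2 0.9] w 55.4
 -9,-68,47,-90 world [ 543. -136.   47.] -> [ 7.1 -0.2  0.6] [ 0.    -0.    -0.001]
```

>>> apply_moves(plan=[[2,0,0,0,0,0,0.65],[4,0,0,0,0,0,0.65],[5,0,0,0,0,0,0.65],[6,0,0,0,0,0,0.65]])

```text
time_s: 18.98
ee_pos: [0.5413, -0.1354, 0.0474]
eef_rot: [-180.0, 0.0, -9.8]
wrist_force: [-0.3, -0.6, 0.3]
width: 0.0556
grasp_force: 0.0
```

>>> apply_moves(plan=[[0.5,0,0,0,0,0,0.65],[1,0,0,0,0,0,0.65],[1.5,0,0,0,0,0,0.65]])

```text
time_s: 19.23
ee_pos: [0.5421, -0.1355, 0.0474]
eef_rot: [-180.0, 0.1, -9.7]
wrist_force: [-2.5, 0.9, 3.2]
width: 0.0556
grasp_force: 1.5
```

>>> apply_moves(plan=[[0.5,0,0,0,0,0,0.65],[1,0,0,0,0,0,0.65]])

```text
time_s: 19.4
ee_pos: [0.5426, -0.1355, 0.0473]
eef_rot: [-180.0, 0.2, -9.7]
wrist_force: [-6.2, 0.5, 5.3]
width: 0.0553
grasp_force: 3.0
```

>>> apply_moves(plan=[[-3,0,0,0,0,0,0.65],[-15,0,0,0,0,0,0.65],[-35,0,0,0,0,0,0.65],[-45,0,-30,0,0,0,0.65],[-45,0,-70,0,0,0,0.65],[-70,-30,-110,0,0,0,0.65],[-100,-60,-140,0,0,0,0.65],[-110,-90,-160,0,0,0,0.65],[-110,-130,-160,0,0,0,0.65],[-110,-160,-160,0,0,0,0.65]])

```text
time_s: 20.23
ee_pos: [0.4635, 0.0397, 0.211]
eef_rot: [-179.9, -0.4, -9.9]
wrist_force: [2.1, -0.0, -0.0]
width: 0.0552
grasp_force: 0.0
```

>>> apply_moves(plan=[[0,-40,0,0,0,0,0.65],[0,-80,0,0,0,0,0.65],[0,-120,0,0,0,0,0.65],[0,-160,0,0,0,0,0.65],[0,-160,0,0,0,0,0.65]])

```text
time_s: 20.65
ee_pos: [0.4907, 0.2029, 0.208]
eef_rot: [-179.7, -0.1, -9.5]
wrist_force: [-0.2, -0.5, 0.9]
width: 0.0554
grasp_force: 0.0
```

```bash
python3 g.py
python3 - <<'E'
from h import *
P={n:env.capture(n) for n in("scene","top")}
for n in P: cv2.imwrite(f"pics/{n}8.png",P[n][0][:,:,::-1])
a=P["scene"][0][225:365,205:415,::-1];b=P["top"][0][175:295,262:432,::-1]
cv2.imwrite("pics/crop8.png",np.vstack([cv2.resize(x,(420,h),interpolation=cv2.INTER_CUBIC) for x,h in((a,280),(b,296))]))
E
python3 m3.py 8 "43,-130,0" x
```

```text
t 20.65 stage TCP [-117.5  256.7  208. ] rot [-1.797e+02 -1.000e-01 -9.500e+00] F [-0.1 -0.6  0.9] w 55.4
('top',) base centre stage xy, yaw [  46.3 -131.5    0.7] 193.5
('scene',) base centre stage xy, yaw [  45.8 -127.8    1.2] 435.2
('top', 'scene') base centre stage xy, yaw [  45.8 -129.2    0.7] 655.4
```

View pics/crop8.png

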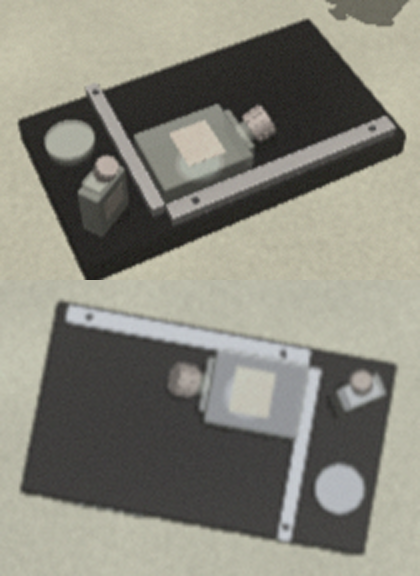

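The picture shows the flask lying patch up, with its side on the long rail and its base on the end stop. The bystanders on the stage are where they were. I'm handing it in.

```bash
python3 -c "
from bench import env
print(env.finish_job())"
```

```text
the job is handed in; nothing more can be done
None
```

The job is handed in. The flask was tipped onto its plain face using pushes only, then slid until it met the long rail and the end stop. Both contacts showed in the force readings, at about 6 N each; the last picture agrees to a few millimetres and shows nothing else on the stage moved.

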